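# Register a casting mould in the squaring board's corner

## Robot

A 6-joint arm with a two-finger parallel gripper is mounted at the origin on the work surface. World frame = base frame: x ahead of the robot, y to its left, z up, the work surface at z = 0. Lengths are in m, angles in rad, forces in N, time in s.
With the tool pointing down it reaches from about 0.25 to 0.8 m from the base axis. Payload 3.9 kg.
Tool frame: the origin (TCP) lies at the very end of the fingers, on their centre line; the grasp point (between the pads) lies 19 mm behind it; z points along the fingers, y is the line along which they close (so a half turn about z gives the same grasp; the last joint's range is limited). The gripper opens to 85 mm and grips with 20 to 120 N. Pads are 22 mm wide; open, the fingers measure 114 mm over their backs; the gripper's body (76 mm by 85 mm) begins 54 mm behind the grasp point. The pads swing forward as they close: fully open they stand 13 mm farther back than shut.
Start: joints at [1.293, 0.26, -0.138, 1.173, 0, 1.571], TCP at [0.144, 0.505, 0.231] pointing down, gripper open.
Joint ranges: [-2.78, 2.78], [-0.83, 1.72], [-1.28, 1.37], [-1.9, 2.12], [-1.57, 1.48], [-3.14, 3.14]. Speed limits (rad/s): [2.57, 2.57, 3.14, 3.14, 3.14, 3.14].

## Interface

Orientations are given as a unit quaternion [x, y, z, w].
In Python, from rig import manip, optics gives the robot as it stands. The module is installed in compiled form; this text tells all that it offers.
- The arm moves only by the tool jog_arm, never from a script. Its argument "series" is a list of rows, each a list of 4 numbers: the shift along the tool's x, y, z normalised to -1 to 1, where 1 is 0.2 m, then the turn about the tool's z normalised to -1 to 1, where 1 is 60 degrees. In form: [[dx, dy, dz, roll], ...]. A call has 1 to 20 rows; each row is the pose to reach, as a shift and turn from the pose commanded when the call began, along the tool's axes at that moment; what a row does not reach only later rows make up. A row lasts 1/12 s, in which the tool goes at most 41.7 mm and 7.16 degrees, less where a joint would pass 70% of its speed; a pose out of reach is approached as far as the arm can. A call with a number of a shift or a turn outside -1 to 1 is refused whole. A call with a gripper value outside its range is refused whole. "grip" is the opening, from 0 (shut) to 1 (fully open), set as the call begins (left out, the last holds). The fingers move at their own pace and stop on an object; "newtons" is the grip in N (left out, the last holds). Time passes only in rows, so rows that repeat a pose let the fingers close. It gives the time, the measured TCP pose, the force, the opening and the grip force at its end, in the units of the state.
- manip.read_state(): the state, without advancing time (a new reading comes with each control period).
- optics.camera(name): name is "scene" or "top" or "wrist"; returns a dict with "color" (420x560x3 uint8, red, green, blue), "range_z" (420x560 float32, m along the optical axis (not along the pixel's ray), 0 where there is no reading), "vfov" (degrees; the focal length in pixels is half the picture's height over the tangent of half this angle, whatever the lens; pixels are square), "cx", "cy" (the principal point, pixels), "rvec" (rotation vector, rad) and "tvec" (3), from world to camera coordinates, as OpenCV has them. Camera axes: x right, y down, z forward; pixel columns grow to the right and rows downward; lengths in m; the calibration is good to about 2 mm. A picture is of the moment at which its call begins.
- manip.finish_job(): hands the job in; it is judged then, once.
The state is a dict: "clock": time; "joint_positions": joint angles; "joint_vel": joint speeds; "effort": joint torques, N m; "position": TCP position; "ee_rot": TCP orientation; "contact_force": force on the tool from outside, world axes, zero at the start; "wrist_torque": the same for the moment, N m; "opening": finger opening in m; "gripper_force": force on a finger pad.
Only numpy, scipy, OpenCV 4.12 (cv2) and the standard library are available. Lean on these libraries where they do the work, as an engineer would, in place of code of your own. Each camera call takes 0.05 s, during which the arm holds its last target. There are 200 camera calls.

## Task

Take the oblong plaster casting mould from the table and set it upright (pour hole up) on the deck of the grey squaring board, its long side flat against the long side fence and its end against the short end fence. Handle it gently, because the plaster chips if it is knocked or pressed hard against the board, and leave all the other things where they are. Finish while your gripper is still lightly pressing it into the corner, touching both fences at once: do not let go.

Things in the scene. Friction and masses are not known exactly. Their poses are not given: they have to be found in the camera images.
- mould_c (a point): centre (half-way up) of the oblong plaster mould: a rectangular block 96 mm long (its x) x 58 mm wide (its y) x 52 mm high (its z, up), about 0.36 kg, loose on the table, with a round pour hole drawn in the middle of its top and a thin joint line along x. Either end may face the end fence. The plaster is bruised when the force between mould and board (deck and fences together) passes 50 N; about 5 N on each fence is plenty
- corner (a point): inner corner of the squaring board, at deck height, where the inner faces of the two fences meet. Axes of the board: x along the side fence, growing towards the end fence; y along the end fence, growing towards the side fence; z up. The free deck lies at negative x and negative y from here. With the mould fully home its centre is at x = -48 (long side along x), y = -29, z = +26 mm in this frame
- board: squaring board, fixed to the table: slippery grey laminate deck 260 (x) x 200 (y) x 18 mm thick with two low metal fences on it, same axes as the corner; origin under the deck's centre, the corner lies at x = +112, y = +82, z = +18 mm from it
- side_fence: side fence: smooth aluminium strip 260 mm long, 18 mm wide, rising 16 mm above the deck (far lower than the mould, so fingers can pass above it), along the board's +y edge; origin under its centre
- end_fence: end fence: smooth aluminium strip 182 mm long, 18 mm wide, rising 16 mm above the deck, along the board's +x edge; origin under its centre
- square_mould: square plaster mould, 70 x 70 x 36 mm, loose; origin under its centre
- round_mould: round plaster mould, diameter 84 mm, 48 mm high, loose; origin under its centre
- sprig: small round fired-clay stamp, diameter 46 mm, 22 mm high, standing loose on the board's deck near the corner diagonally opposite the fences' corner; origin under its centre
- mug: brown mug, diameter 80 mm, 95 mm high, handle at its +y; origin under its centre
- spatula: spatula lying flat on the table, handle to its -x
Mind the look-alikes: they are no part of the job. Leave any blue or red look-alike of the part that bears mould_c alone.

How it is judged:
By the outcome, as a careful person would: the job done as asked, in the order asked, and still so for the second after the job is handed in, while the arm keeps its last pose, push and grip.
It also fails if it takes over 45 s, if anything falls off the work surface, if the arm or the gripper's body presses on something with over 40 N, if the wrist force passes 120 N, or if a joint passes its speed limit or range.

## Working session

There is one attempt and no reset: what is moved stays moved. The work goes in short steps, Python scripts to look and compute and a tool call to move; the robot and the scene stay as the last step left them, time stands still between calls to the robot, and variables do not carry over. Pictures are saved under pics/ and viewed, at most 10 in all, crops included, and the job is handed in when it is done.

Besides the shell and the picture viewer there is one more tool, called in YAML: its name, and indented under it one key for each argument. jog_arm: Moves the arm, as the interface text tells. Its arguments: {"type":"object","properties":{"series":{"type":"array"},"grip":{"type":"number"},"newtons":{"type":"number"}},"required":["series"]}

```bash
mkdir -p pics
cat > h.py <<'E'
import numpy as np,cv2
from rig import manip,optics
def cam(n,save=None):
    c=optics.camera(n)
    if save: cv2.imwrite(save,c['color'][:,:,::-1])
    np.savez('last_%s.npz'%n,**c); return c
def load(n): return np.load('last_%s.npz'%n)
def cloud(c):
    z=np.asarray(c['range_z'],float);h,w=z.shape
    f=h/2/np.tan(np.radians(float(c['vfov']))/2)
    u,v=np.meshgrid(np.arange(w),np.arange(h))
    P=np.stack([(u-float(c['cx']))/f*z,(v-float(c['cy']))/f*z,z],-1)
    R=cv2.Rodrigues(np.asarray(c['rvec'],float))[0];t=np.asarray(c['tvec'],float).ravel()
    W=(P-t)@R; W[z==0]=np.nan; return W
E
python3 - <<'E'
from h import *
a=cam('top','pics/top.png');b=cam('scene','pics/scene.png')
s=manip.read_state();print(s)
E
```

```text
{'clock': 0.1, 'joint_positions': array([ 1.29302859e+00,  2.60619974e-01, -1.39243418e-01,  1.17272126e+00,
       -3.16002660e-05,  1.57083649e+00]), 'joint_vel': array([ 0.00078164, -0.00207847,  0.00325865, -0.00066995, -0.00022101,
        0.00024323]), 'effort': array([ 3.39722546e-04, -4.06508017e+01,  2.54527742e+01,  1.00673590e-02,
        9.81639414e-05, -7.65482184e-07]), 'position': array([0.14379892, 0.50427469, 0.23054602]), 'ee_rot': array([ 1.38457633e-01,  9.90367954e-01, -8.87744259e-04, -1.08120371e-04]), 'contact_force': array([-0.05811326, -0.4029376 , -0.90676419]), 'wrist_torque': array([ 0.04357682,  0.03886673, -0.00435886]), 'gripper_force': 0.0, 'opening': 0.08537888079406528}
```

View pics/top.png

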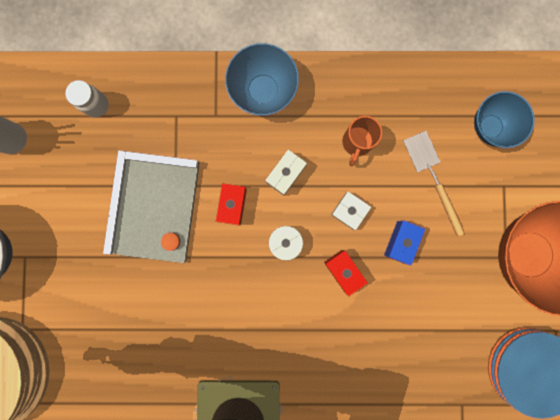

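View pics/scene.png

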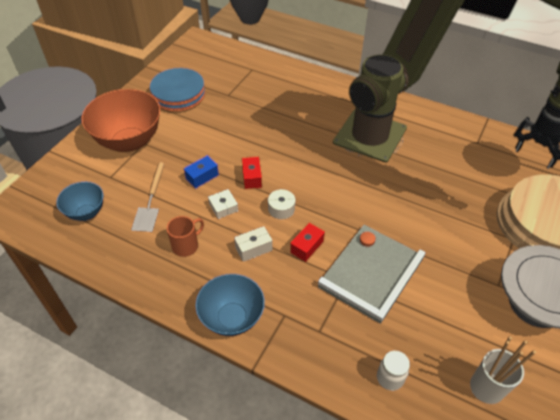

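The top view shows these candidates: white oblong (286,172), white square (352,210), white round (286,243), red oblongs (231,204) and (346,273), blue oblong (406,242). I choose the white oblong. The board has its side fence on the left (113,203), its end fence at the top (160,158), and its corner near (125,160).

```bash
cat > m.py <<'E'
from h import *
c=load('top');W=cloud(c);col=c['color'].astype(int)
def rect(mask,name):
    n,l,st,_=cv2.connectedComponentsWithStats(mask.astype(np.uint8));
    i=1+np.argmax(st[1:,4]);P=W[l==i]
    r=cv2.minAreaRect((P[:,:2]*1000).astype(np.float32));print(name,len(P),'z',np.median(P[:,2]).round(4),r)
    print(cv2.boxPoints(r).round(1).tolist());return P
roi=np.zeros(W.shape[:2],bool);roi[140:205,255:320]=1
white=(col.min(2)>140)
rect(roi&(W[...,2]>.044),'mould')
roi[:]=0;roi[140:270,95:205]=1
rect(roi&(W[...,2]>.012),'board')
f=roi&(W[...,2]>.027)&(col.min(2)>130)
P=rect(f,'fences')
d=roi&(W[...,2]>.012)&(W[...,2]<.024)
P=rect(d,'deck')
for v in (150,158,165,180,200,220,240): print(v,[(int(a),*(W[v,a]*1000).round(0)) for a in range(104,132,3)])
E
python3 m.py
python3 - <<'E'
from h import *
a=cv2.imread('pics/top.png');cv2.imwrite('pics/crop.png',np.hstack([cv2.resize(a[142:202,246:326],None,fx=5,fy=5,interpolation=2),cv2.resize(a[140:200,100:180],None,fx=5,fy=5,interpolation=2)]))
E
```

```text
mould 919 z 0.0519 ((625.3165283203125, -117.99774169921875), (58.090065002441406, 95.87452697753906), 53.75223159790039)
[[569.5, -113.0999984741211], [646.7999877929688, -169.8000030517578], [681.2000122070312, -122.9000015258789], [603.7999877929688, -66.19999694824219]]
board 8401 z 0.0187 ((540.2644653320312, 220.771240234375), (201.66006469726562, 260.2113037109375), 82.79200744628906)
[[398.5, 137.10000610351562], [656.7000122070312, 104.4000015258789], [682.0, 304.5], [423.79998779296875, 337.1000061035156]]
fences 1304 z 0.0339 ((540.4669799804688, 221.66943359375), (199.7746124267578, 260.20458984375), 82.63019561767578)
[[398.6000061035156, 139.3000030517578], [656.7000122070312, 105.9000015258789], [682.2999877929688, 304.0], [424.29998779296875, 337.3999938964844]]
deck 6694 z 0.0181 ((538.4981079101562, 212.5116729736328), (184.71817016601562, 258.8761291503906), 82.87114715576172)
[[398.6000061035156, 136.89999389648438], [655.5, 104.80000305175781], [678.4000244140625, 288.1000061035156], [421.5, 320.20001220703125]]
150 [(104, np.float64(689.0), np.float64(355.0), np
[... 3669 characters left out ...]
)), (131, np.float64(507.0), np.float64(273.0), np.float64(20.0))]
240 [(104, np.float64(455.0), np.float64(349.0), np.float64(1.0)), (107, np.float64(456.0), np.float64(327.0), np.float64(33.0)), (110, np.float64(456.0), np.float64(320.0), np.float64(32.0)), (113, np.float64(456.0), np.float64(315.0), np.float64(26.0)), (116, np.float64(456.0), np.float64(310.0), np.float64(19.0)), (119, np.float64(456.0), np.float64(303.0), np.float64(18.0)), (122, np.float64(456.0), np.float64(295.0), np.float64(19.0)), (125, np.float64(456.0), np.float64(287.0), np.float64(19.0)), (128, np.float64(456.0), np.float64(280.0), np.float64(18.0)), (131, np.float64(456.0), np.float64(272.0), np.float64(19.0))]
```

View pics/crop.png

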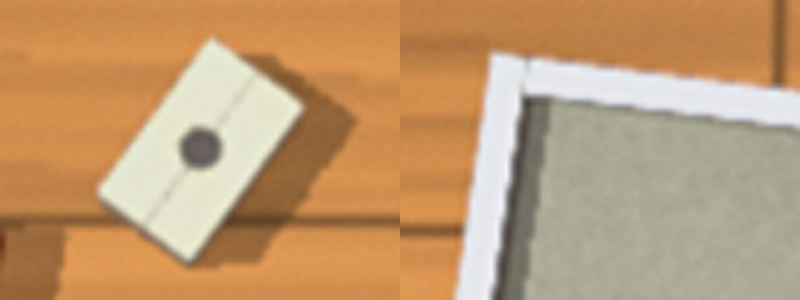

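The crop confirms the choice: a white oblong with its pour hole and a joint line along the long axis. It measures 96x58 mm with its top at 52 mm, which matches. The board also matches, at 260x200 mm.

jog_arm:
  series:
    - [-1,-0.738,0,0]
    - [-1,-0.738,0,0]
    - [-1,-0.738,0,0]
    - [-1,-0.738,0,0]
    - [-1,-0.738,0,0]
    - [-1,-0.738,0,0]
    - [-1,-0.738,0,0]
    - [-1,-0.738,0,0]
  grip: 1

```text
clock: 0.77
position: [0.2967, 0.3063, 0.2311]
ee_rot: [0.141, 0.99, -0.0, -0.0]
contact_force: [-0.4, 0.4, -0.1]
opening: 0.0855
gripper_force: 0.0
```

jog_arm:
  series:
    - [-1,-0.738,0,0]
    - [-1,-0.738,0,0]
    - [-1,-0.738,0,0]
    - [-1,-0.738,0,0]
    - [-1,-0.738,0,0]
    - [-1,-0.738,0,0]
    - [-1,-0.738,0,0]
    - [-1,-0.738,0,0]

```text
clock: 1.43
position: [0.4485, 0.1112, 0.2308]
ee_rot: [0.14, 0.99, 0.0, -0.0]
contact_force: [-0.6, 0.1, -0.2]
opening: 0.0853
gripper_force: 0.0
```

jog_arm:
  series:
    - [-1,-0.738,0,0.1]
    - [-1,-0.738,0,0.2]
    - [-1,-0.738,0,0.339]
    - [-1,-0.738,0,0.339]
    - [-1,-0.738,0,0.339]
    - [-1,-0.738,0,0.339]
    - [-1,-0.738,0,0.339]
    - [-1,-0.738,0,0.339]

```text
clock: 2.1
position: [0.6003, -0.0841, 0.2301]
ee_rot: [0.311, 0.95, 0.0, -0.001]
contact_force: [-1.0, -0.2, 0.3]
opening: 0.0855
gripper_force: 0.0
```

```bash
cat > go.py <<'E'
import sys
from h import *
from scipy.spatial.transform import Rotation as Ro
def go(x,y,z,ang):
    s=manip.read_state();R=Ro.from_quat(s['ee_rot']).as_matrix()
    d=R.T@(np.array([x,y,z])-s['position'])/0.2
    a=np.degrees(np.arctan2(R[1,1],R[0,1]));r=(a-ang+90)%180-90
    print('t',s['clock'],'pos',s['position'].round(4),'yang',a.round(2),'F',s['contact_force'].round(1),'op',s['opening'],'g',s['gripper_force'],'zax',R[:,2].round(3))
    print('shift',d.round(3),'roll',round(r/60,3))
if __name__=='__main__': go(*map(float,sys.argv[1:5]))
E
python3 go.py .6253 -.118 .15 53.75
```

```text
t 2.1 pos [ 0.6003 -0.0841  0.2301] yang 53.78 F [-1.  -0.2  0.3] op 0.0854511776455825 g 0.0 zax [-0.002  0.001 -1.   ]
shift [-0.202 -0.063  0.4  ] roll 0.001
```

jog_arm:
  series:
    - [-0.202,-0.063,0.1,0]
    - [-0.202,-0.063,0.4,0]
    - [-0.202,-0.063,0.5,0]
    - [-0.202,-0.063,0.5,0]
    - [-0.202,-0.063,0.5,0]
    - [-0.202,-0.063,0.5,0]
    - [-0.202,-0.063,0.5,0]

```text
clock: 2.68
position: [0.6267, -0.1184, 0.1348]
ee_rot: [0.31, 0.951, 0.0, 0.003]
contact_force: [-0.1, -0.2, 0.5]
opening: 0.0854
gripper_force: 0.0
```

```bash
python3 - <<'E'
from h import *
c=cam('wrist','pics/w1.png');W=cloud(c)
m=(W[...,2]>.045)&(W[...,2]<.058)&(np.hypot(W[...,0]-.625,W[...,1]+.118)<.07)
P=W[m];print(len(P),cv2.minAreaRect((P[:,:2]*1000).astype(np.float32)),np.median(P[:,2]))
E
python3 go.py .6253 -.118 .021 53.75
```

```text
8782 ((624.136962890625, -119.68980407714844), (58.13739776611328, 96.65302276611328), 53.721866607666016) 0.05136982625099214
t 2.7333 pos [ 0.6268 -0.1188  0.1349] yang 53.83 F [ 0.   0.1 -0.7] op 0.08517539655621512 g 0.0 zax [ 0.006 -0.001 -1.   ]
shift [ 0.012 -0.003  0.569] roll 0.001
```

View pics/w1.png

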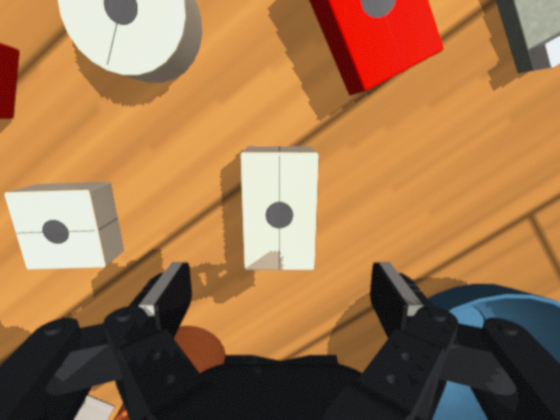

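The wrist view has the mould at (279,210), midway between the fingers at columns 175 and 385, with clear space around them. I'm going down.

jog_arm:
  series:
    - [0.01,0,0.2,0]
    - [0.01,0,0.4,0]
    - [0.01,0,0.5,0]
    - [0.01,0,0.55,0]
    - [0.01,0,0.57,0]
    - [0.01,0,0.57,0]

```text
clock: 3.23
position: [0.6242, -0.1184, 0.0184]
ee_rot: [0.311, 0.95, 0.0, 0.001]
contact_force: [-1.0, -0.5, 0.1]
opening: 0.0856
gripper_force: 0.0
```

jog_arm:
  series:
    - [0,0,0,0]
    - [0,0,0,0]
    - [0,0,0,0]
    - [0,0,0,0]
    - [0,0,0,0]
    - [0,0,0,0]
    - [0,0,0,0]
    - [0,0,0,0]
    - [0,0,0,0]
    - [0,0,0,0]
  grip: 0
  newtons: 30

```text
clock: 4.07
position: [0.6251, -0.1186, 0.0196]
ee_rot: [0.311, 0.95, 0.0, 0.002]
contact_force: [0.4, 0.9, 6.1]
opening: 0.0575
gripper_force: 34.0
```

jog_arm:
  series:
    - [0,0,-0.03,0]
    - [0,0,-0.1,0]
    - [0,0,-0.2,0]
    - [0,0,-0.35,0]
    - [0,0,-0.5,0]
    - [0,0,-0.5,0]
    - [0,0,-0.5,0]

```text
clock: 4.65
position: [0.6244, -0.1188, 0.1194]
ee_rot: [0.311, 0.95, 0.0, 0.002]
contact_force: [0.2, -0.2, -3.4]
opening: 0.0575
gripper_force: 33.2
```

Run:
```python
from go import *
t=np.radians(-7.2);ex=np.array([np.cos(t),np.sin(t)]);ey=np.array([-ex[1],ex[0]])
cor=np.array([.682,.3045])-.018*(ex+ey);print('corner',cor)
h=cor-.048*ex-.029*ey;p=h-.02*ex-.015*ey
print('home',h,'pre',p);go(*p,.12,82.8)
```

```text
corner [0.66188594 0.28889793]
home [0.61062977 0.2661426 ] pre [0.58890748 0.25376755]
t 4.65 pos [ 0.6244 -0.1188  0.1194] yang 53.74 F [ 0.2 -0.2 -3.4] op 0.05753057751984516 g 33.16116750240326 zax [ 0.004 -0.001 -1.   ]
shift [ 1.245  1.397 -0.005] roll -0.484
```

jog_arm:
  series:
    - [0.06,0.07,0,0]
    - [0.17,0.19,0,0]
    - [0.3,0.34,0,0]
    - [0.43,0.49,0,0]
    - [0.54,0.61,0,0]
    - [0.6,0.68,0,0]
    - [0.62,0.7,0,0]
    - [0.62,0.7,0,0]

```text
clock: 5.32
position: [0.604, 0.0692, 0.1154]
ee_rot: [0.31, 0.951, -0.001, -0.002]
contact_force: [0.5, -0.6, -3.4]
opening: 0.0575
gripper_force: 33.3
```

jog_arm:
  series:
    - [0.06,0.07,0,-0.05]
    - [0.17,0.19,0,-0.13]
    - [0.3,0.34,0,-0.22]
    - [0.43,0.49,0,-0.32]
    - [0.54,0.61,0,-0.41]
    - [0.6,0.68,0,-0.47]
    - [0.62,0.7,0,-0.484]
    - [0.62,0.7,0,-0.484]
    - [0.62,0.7,0,-0.484]

```text
clock: 6.07
position: [0.5885, 0.2522, 0.1164]
ee_rot: [0.064, 0.998, -0.001, -0.001]
contact_force: [-0.2, -0.5, -2.1]
opening: 0.0576
gripper_force: 33.4
```

```bash
python3 go.py .5889 .2538 .05 82.8
python3 - <<'E'
from h import *
c=cam('top');W=cloud(c)
roi=np.zeros(W.shape[:2],bool);roi[130:230,100:210]=1
c2=cam('scene','pics/s2.png');c3=cam('wrist','pics/w2.png')
W=cloud(c3);m=(W[...,2]>.14)&(W[...,2]<.165)&(np.hypot(W[...,0]-.589,W[...,1]-.254)<.065)
P=W[m];print(len(P),cv2.minAreaRect((P[:,:2]*1000).astype(np.float32)),np.median(P[:,2]))
E
```

```text
t 6.0667 pos [0.5885 0.2522 0.1164] yang 82.66 F [-0.2 -0.5 -2.1] op 0.05763195363202136 g 33.41940879821777 zax [-0.001 -0.002 -1.   ]
shift [-0.001  0.009  0.332] roll -0.002
26895 ((579.482177734375, 251.96804809570312), (102.46641540527344, 80.10906982421875), 82.24153137207031) 0.1486864398896083
```

View pics/w2.png

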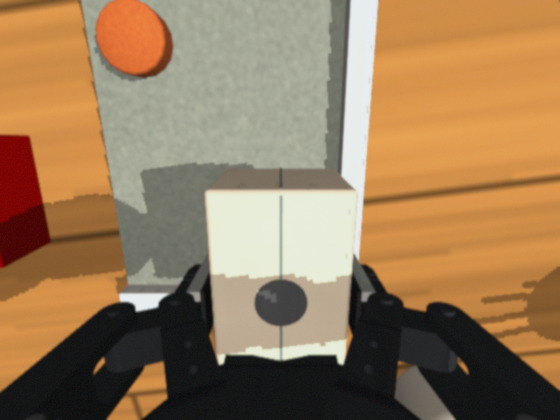

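The mould is held straight, with its joint line at column 281 and its near end at row 190. The side fence is at column 350. I'll check the angles and the end position.

Run:
```python
from h import *
c=load('wrist');W=cloud(c);col=c['color'].astype(int)
m=(W[...,2]>.029)&(W[...,2]<.04)&(W[...,1]>.25)&(col.min(2)>170)
m[200:,:]=0;m[:,:300]=0
P=W[m][:,:2];
t=np.radians(-7.2);ex=np.array([np.cos(t),np.sin(t)]);ey=np.array([-ex[1],ex[0]]);cor=np.array([.66189,.2889])
L=(P-cor)@np.stack([ex,ey],1)*1000
b=[(x,np.percentile(q,2),np.percentile(q,98)) for x in range(-230,-60,20) for q in [L[abs(L[:,0]-x)<10][:,1]] if len(q)>30]
print(np.round(b,1))
if len(b)>1: print('fence ang err deg',np.degrees(np.polyfit(*np.array(b)[:,:2].T,1)[0]))
for u in (215,250,281,310,348):
    q=W[180:215,u];print(u,(q[[0,6,9,11,13,16,30]]*1000).round(0).tolist())
m=(W[...,2]>.143)&(W[...,2]<.16);m[240:]=0
q=W[m];q=(q[:,:2]-cor)@np.stack([ex,ey],1)*1000
print('mould top in board frame: xmin',np.percentile(q[:,0],1),'y',np.percentile(q[:,1],[1,99]))
e=[(y,np.percentile(k,3)) for y in range(-65,-20,8) for k in [q[abs(q[:,1]-y)<4][:,0]] if len(k)>20];print(np.round(e,1))
```

```text
[[-210.    -2.    14.9]
 [-190.    -1.8   15.1]
 [-170.    -1.9   15.1]
 [-150.    -1.8   15.1]
 [-130.    -1.9   15.1]
 [-110.    -1.7   15. ]
 [ -90.     1.2   15.5]]
fence ang err deg 0.9989141073009274
215 [[537.0, 229.0, 129.0], [537.0, 232.0, 143.0], [537.0, 233.0, 148.0], [538.0, 233.0, 149.0], [539.0, 232.0, 148.0], [540.0, 232.0, 148.0], [545.0, 231.0, 149.0]]
250 [[538.0, 244.0, 132.0], [539.0, 245.0, 143.0], [539.0, 245.0, 147.0], [540.0, 245.0, 148.0], [540.0, 245.0, 149.0], [541.0, 245.0, 149.0], [547.0, 244.0, 149.0]]
281 [[540.0, 257.0, 134.0], [540.0, 257.0, 146.0], [541.0, 257.0, 147.0], [541.0, 257.0, 149.0], [542.0, 257.0, 148.0], [543.0, 257.0, 149.0], [548.0, 256.0, 149.0]]
310 [[542.0, 269.0, 131.0], [542.0, 268.0, 143.0], [542.0, 268.0, 148.0], [542.0, 268.0, 149.0], [543.0, 267.0, 150.0], [544.0, 267.0, 149.0], [550.0, 267.0, 149.0]]
348 [[565.0, 304.0, 34.0], [544.0, 283.0, 143.0], [544.0, 282.0, 147.0], [544.0, 282.0, 148.0], [545.0, 281.0, 149.0], [546.0, 281.0, 148.0], [551.0, 281.0, 149.0]]
mould top in board frame: xmin -116.75215980294249 y [-75.05857667 -19.12109995]
[[ -65.  -116.7]
 [ -57.  -116.7]
 [ -49.  -116.6]
 [ -41.  -116.6]
 [ -33.  -116.6]
 [ -25.  -116.5]]
```

jog_arm:
  series:
    - [0,0,0.05,0]
    - [0,0,0.15,0]
    - [0,0,0.25,0]
    - [0,0,0.33,0]
    - [0,0,0.365,0]
    - [0,0,0.38,0]
    - [0,0,0.38,0]
    - [0,0,0.38,0]

```text
clock: 6.88
position: [0.5894, 0.2541, 0.042]
ee_rot: [0.063, 0.998, 0.0, 0.001]
contact_force: [-0.5, -0.2, -2.3]
opening: 0.0577
gripper_force: 33.3
```

jog_arm:
  series:
    - [0,0,0.003,0]
    - [0,0,0.006,0]
    - [0,0,0.006,0]

```text
clock: 7.13
position: [0.5892, 0.2543, 0.0409]
ee_rot: [0.063, 0.998, 0.0, 0.001]
contact_force: [-0.4, 0.5, -3.8]
opening: 0.0573
gripper_force: 33.3
```

jog_arm:
  series:
    - [0,0,0.003,0]
    - [0,0,0.006,0]
    - [0,0,0.009,0]
    - [0,0,0.012,0]
    - [0,0,0.012,0]
    - [0,0,0.012,0]

```text
clock: 7.63
position: [0.5887, 0.2541, 0.0378]
ee_rot: [0.063, 0.998, 0.0, 0.0]
contact_force: [0.9, -0.4, -2.0]
opening: 0.0573
gripper_force: 33.4
```

jog_arm:
  series:
    - [0,0,0.002,0]
    - [0,0,0.004,0]
    - [0,0,0.004,0]
    - [0,0,0.004,0]

```text
clock: 7.97
position: [0.5889, 0.2542, 0.0377]
ee_rot: [0.063, 0.998, 0.0, 0.0]
contact_force: [-1.9, -1.0, 5.2]
opening: 0.0573
gripper_force: 34.3
```

jog_arm:
  series:
    - [-0.01,0.008,0,0]
    - [-0.02,0.016,0,0]
    - [-0.03,0.024,0,0]
    - [-0.04,0.032,0,0]
    - [-0.05,0.04,0,0]
    - [-0.06,0.046,0,0]
    - [-0.07,0.05,0,0]
    - [-0.07,0.05,0,0]
    - [-0.07,0.05,0,0]

```text
clock: 8.72
position: [0.6047, 0.2626, 0.0376]
ee_rot: [0.063, 0.998, 0.001, 0.001]
contact_force: [-0.8, -0.2, 5.4]
opening: 0.0576
gripper_force: 34.4
```

```bash
python3 go.py .6106 .2661 .0377 82.8
python3 - <<'E'
from h import *
c=cam('scene','pics/s3.png');a=cv2.imread('pics/s3.png');cv2.imwrite('pics/s3c.png',cv2.resize(a[190:340,290:450],None,fx=4,fy=4,interpolation=2))
E
```

```text
t 8.7167 pos [0.6047 0.2626 0.0376] yang 82.78 F [-0.8 -0.2  5.4] op 0.05761574043775766 g 34.38835680484772 zax [ 0.002  0.001 -1.   ]
shift [-0.027  0.021 -0.   ] roll -0.0
```

View pics/s3c.png

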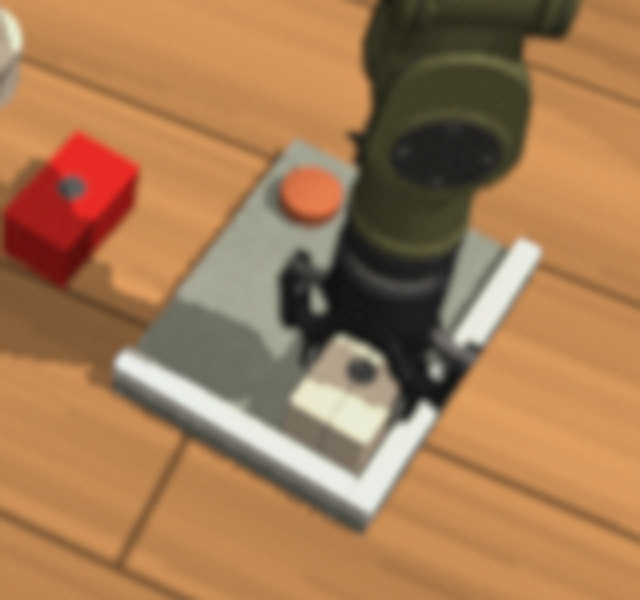

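The mould stands upright at about (345,400) in this crop, near the corner at (360,480), and the finger clears the side fence. Now the side fence, in small steps.

jog_arm:
  series:
    - [0,0.004,0,0]
    - [0,0.008,0,0]
    - [0,0.01,0,0]
    - [0,0.01,0,0]
    - [0,0.01,0,0]

```text
clock: 9.18
position: [0.605, 0.2638, 0.0377]
ee_rot: [0.063, 0.998, -0.0, 0.001]
contact_force: [-0.3, -1.9, 5.6]
opening: 0.0577
gripper_force: 34.5
```

jog_arm:
  series:
    - [0,0.003,0,0]
    - [0,0.005,0,0]
    - [0,0.005,0,0]
    - [0,0.005,0,0]

```text
clock: 9.52
position: [0.6051, 0.2647, 0.0377]
ee_rot: [0.063, 0.998, -0.0, 0.001]
contact_force: [-1.5, -1.7, 6.4]
opening: 0.0575
gripper_force: 34.5
```

jog_arm:
  series:
    - [0,0.003,0,0]
    - [0,0.006,0,0]
    - [0,0.006,0,0]
    - [0,0.006,0,0]

```text
clock: 9.85
position: [0.6053, 0.2659, 0.0377]
ee_rot: [0.063, 0.998, -0.0, 0.001]
contact_force: [0.1, -3.2, 4.6]
opening: 0.0574
gripper_force: 34.5
```

jog_arm:
  series:
    - [0,0.002,0,0]
    - [0,0.004,0,0]
    - [0,0.004,0,0]
    - [0,0.004,0,0]

```text
clock: 10.18
position: [0.6053, 0.266, 0.0377]
ee_rot: [0.063, 0.998, -0.001, 0.001]
contact_force: [-0.7, -3.5, 6.7]
opening: 0.0577
gripper_force: 34.6
```

jog_arm:
  series:
    - [0,0.002,0,0]
    - [0,0.004,0,0]
    - [0,0.004,0,0]
    - [0,0.004,0,0]

```text
clock: 10.52
position: [0.6053, 0.266, 0.0378]
ee_rot: [0.063, 0.998, -0.002, 0.001]
contact_force: [-0.9, -6.1, 7.3]
opening: 0.0576
gripper_force: 34.7
```

Side fence contact at about 6 N. Now the end fence.

jog_arm:
  series:
    - [-0.004,0,0,0]
    - [-0.008,0,0,0]
    - [-0.012,0,0,0]
    - [-0.016,0,0,0]
    - [-0.018,0,0,0]
    - [-0.018,0,0,0]
    - [-0.018,0,0,0]

```text
clock: 11.1
position: [0.6065, 0.2659, 0.0378]
ee_rot: [0.063, 0.998, -0.002, -0.001]
contact_force: [-5.9, -4.6, 10.4]
opening: 0.0574
gripper_force: 35.2
```

jog_arm:
  series:
    - [-0.003,0,0,0]
    - [-0.005,0,0,0]
    - [-0.005,0,0,0]
    - [-0.005,0,0,0]

```text
clock: 11.43
position: [0.6073, 0.2658, 0.0378]
ee_rot: [0.063, 0.998, -0.002, -0.001]
contact_force: [-7.1, -4.9, 11.7]
opening: 0.0573
gripper_force: 35.2
```

jog_arm:
  series:
    - [-0.003,0,0,0]
    - [-0.005,0,0,0]
    - [-0.005,0,0,0]
    - [-0.005,0,0,0]

```text
clock: 11.77
position: [0.6084, 0.2657, 0.0378]
ee_rot: [0.063, 0.998, -0.002, -0.001]
contact_force: [-6.1, -5.1, 11.3]
opening: 0.0575
gripper_force: 35.2
```

jog_arm:
  series:
    - [0,0,-0.002,0]
    - [-0.003,0,-0.003,0]
    - [-0.005,0,-0.003,0]
    - [-0.005,0,-0.003,0]
    - [-0.005,0,-0.003,0]

```text
clock: 12.18
position: [0.6094, 0.2655, 0.0378]
ee_rot: [0.063, 0.998, -0.002, -0.001]
contact_force: [-5.5, -3.9, 7.4]
opening: 0.0577
gripper_force: 34.7
```

jog_arm:
  series:
    - [-0.003,0,0,0]
    - [-0.005,0,0,0]
    - [-0.005,0,0,0]
    - [-0.005,0,0,0]

```text
clock: 12.52
position: [0.6097, 0.2655, 0.0378]
ee_rot: [0.063, 0.998, -0.002, -0.002]
contact_force: [-6.5, -5.1, 9.1]
opening: 0.0577
gripper_force: 34.9
```

jog_arm:
  series:
    - [-0.002,0,0,0]
    - [-0.004,0,0,0]
    - [-0.004,0,0,0]
    - [-0.004,0,0,0]

```text
clock: 12.85
position: [0.6097, 0.2655, 0.0378]
ee_rot: [0.063, 0.998, -0.002, -0.003]
contact_force: [-8.9, -3.3, 10.6]
opening: 0.0577
gripper_force: 35.1
```

Run:
```python
from go import *
go(.6106,.2661,.0378,82.8)
c=cam('scene','pics/s4.png');a=cv2.imread('pics/s4.png');cv2.imwrite('pics/s4c.png',cv2.resize(a[260:320,340:430],None,fx=8,fy=8,interpolation=2))
```

```text
t 12.85 pos [0.6097 0.2655 0.0378] yang 82.81 F [-8.9 -3.3 10.6] op 0.057679993316071106 g 35.05782723426819 zax [-0.005 -0.003 -1.   ]
shift [-0.004  0.004  0.   ] roll 0.0
```

View pics/s4c.png

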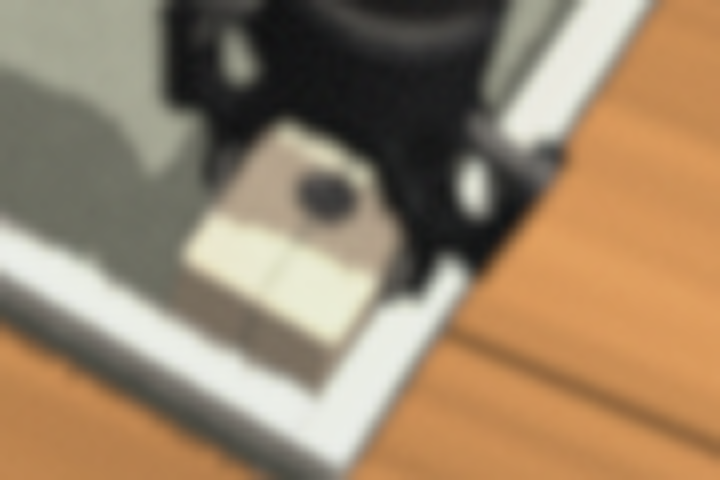

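jog_arm:
  series:
    - [0,0.002,-0.001,0]
    - [0,0.004,-0.001,0]
    - [0,0.004,-0.001,0]
    - [0,0.004,-0.001,0]
    - [0,0.004,-0.001,0]
    - [0,0.004,-0.001,0]

```text
clock: 13.4
position: [0.6097, 0.2655, 0.0379]
ee_rot: [0.063, 0.998, -0.002, -0.003]
contact_force: [-8.3, -5.4, 10.5]
opening: 0.0574
gripper_force: 35.1
```

Run:
```python
from go import *
go(.6106,.2661,.0378,82.8);print(manip.read_state()['wrist_torque'])
c=cam('wrist');W=cloud(c);col=c['color'].astype(int)
t=np.radians(-7.2);E=np.array([[np.cos(t),-np.sin(t)],[np.sin(t),np.cos(t)]]);cor=np.array([.66189,.2889])
def bf(m): q=W[m];return (q[:,:2]-cor)@E*1000
m=(W[...,2]>.063)&(W[...,2]<.078);m[240:]=0;q=bf(m)
print('mould',len(q),np.median(W[m][:,2]),np.percentile(q[:,0],1),np.percentile(q[:,1],[1,99]))
m=(W[...,2]>.029)&(W[...,2]<.04)&(col.min(2)>150);m[170:]=0;m[:,:300]=0;f=bf(m)
print('fence inner y',[np.percentile(f[abs(f[:,0]-x)<10][:,1],2).round(1) for x in (-210,-180,-150,-120) if (abs(f[:,0]-x)<10).sum()>20])
```

```text
t 13.4 pos [0.6097 0.2655 0.0379] yang 82.81 F [-8.3 -5.4 10.5] op 0.057374692734810634 g 35.054360032081604 zax [-0.005 -0.004 -1.   ]
shift [-0.004  0.004  0.   ] roll 0.0
[-0.94512106  1.25483638  0.29138968]
mould 8150 0.06970044725483354 -97.5928282364148 [-58.96742348  -3.09849344]
fence inner y [np.float64(-1.9), np.float64(-1.9)]
```

Both fences are loaded, but the yaw moment of 0.29 N m suggests a slight clockwise misalignment. I'll trim it by a fraction of a degree.

jog_arm:
  series:
    - [0,0,0,-0.002]
    - [0,0,0,-0.005]
    - [0,0,0,-0.005]
    - [0,0,0,-0.005]
    - [0,0,0,-0.005]

```text
clock: 13.87
position: [0.6097, 0.2655, 0.0379]
ee_rot: [0.061, 0.998, -0.002, -0.003]
contact_force: [-7.6, -4.9, 10.6]
opening: 0.0578
gripper_force: 35.0
```

Run:
```python
from go import *
go(.6106,.2661,.0378,82.8);print(manip.read_state()['wrist_torque'])
```

```text
t 13.8667 pos [0.6097 0.2655 0.0379] yang 82.98 F [-7.6 -4.9 10.6] op 0.05775503190773623 g 35.02843201160431 zax [-0.005 -0.004 -1.   ]
shift [-0.004  0.004  0.   ] roll 0.003
[-0.92410541  1.29153956 -0.49022085]
```

jog_arm:
  series:
    - [0,0,0,0.003]
    - [0,0,0,0.003]
    - [0,0,0,0.003]
    - [0,0,0,0.003]
    - [0,0,0,0.003]
    - [0,0,0,0.003]

```text
clock: 14.37
position: [0.6097, 0.2655, 0.0379]
ee_rot: [0.062, 0.998, -0.002, -0.003]
contact_force: [-7.6, -5.4, 11.4]
opening: 0.0574
gripper_force: 35.0
```

Run:
```python
from go import *
go(.6106,.2661,.0378,82.8);print(manip.read_state()['wrist_torque'])
```

```text
t 14.3667 pos [0.6097 0.2655 0.0379] yang 82.88 F [-7.6 -5.4 11.4] op 0.05739925639621569 g 35.032042264938354 zax [-0.005 -0.004 -1.   ]
shift [-0.004  0.004  0.   ] roll 0.001
[-0.91900534  1.30904847  0.02434746]
```

The moment is now about zero. Both fences carry about 6–7 N and the mould is still gripped, so I'm handing in.

```bash
python3 -c "
from rig import manip
print(manip.finish_job())"
```

```text
the job is handed in; nothing more can be done
None
```

I handed in the job with the white oblong mould upright in the corner, pressed at about 6–7 N against each fence and still in the gripper; the hand-in returned no verdict.

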